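# Shut the microscope objective case

### The job

Put the microscope's objective case away: first fold the standing metal retainer flap down flat over the objectives, and only then swing the hinged cover all the way shut over it. Push gently with the fingertips or the outside of the fingers, grip and lift nothing, and leave the objectives and everything else on the bench where they are.

Things in the scene. Friction and masses are not known exactly. Their poses are not given: they have to be found in the camera images.
- case: Grey plastic objective case, an open tray 170 (its x) x 220 (its y) x 70 mm high with 6 mm walls, fixed to the bench; inside is dark foam with six round wells. Origin: centre of its underside, on the bench. Its own +x axis points to the side where the cover is hinged, which is roughly the robot's left (world +y, give or take 32 degrees); the flap is hinged at the opposite (-x) side; both hinges run along its y axis.
- cover (a joint): Angle of the grey plastic cover, rad: 0 = shut, lying level on the tray's rim; about 1.57 = standing upright; stop at 1.95. Starts open, upright or leaning outwards (1.6 to 1.85). The hinge is stiff: the cover stays wherever it is left and must be pushed all the way; about 2 N at its free edge moves it, and it meets a slightly soft stop when shut.
- cover_hinge (a point): Point on the cover's hinge line, at the middle of its length: in the case's frame x = +85, y = 0, z = 70.5 mm. The cover is a flat plate 170 mm from hinge to free edge, 220 mm wide along the hinge, 10 mm thick; the hinge line lies in its inner face, so its outer face is 10 mm from the hinge line (z = 80.5 mm when shut).
- cover_edge (a point): Middle of the cover's free edge, on its outer face (170 mm from the hinge line).
- flap (a joint): Angle of the retainer flap, rad: 0 = folded down flat, level, over the objectives just below the tray's rim; about 1.57 = standing upright; stop at 1.85. Starts standing (1.3 to 1.75). The hinge is stiff: the flap stays wherever it is left; about 1 N at its free edge moves it, and it meets a slightly soft stop when flat.
- flap_hinge (a point): Point on the flap's hinge line, at the middle of its length: in the case's frame x = -72, y = 0, z = 62 mm. The flap is a plain aluminium plate 120 mm from hinge to free edge, 190 mm wide along the hinge, 4 mm thick. It folds down towards the case's +x, that is towards the cover's hinge; its top face when flat is 4 mm above the hinge line (4 mm below the tray's rim).
- flap_edge (a point): Middle of the flap's free edge, on the face that is its outside when standing and its top when folded (120 mm from the hinge line).
- objective_a: Loose steel microscope objective, 27 mm diameter, 43 mm tall, standing in a foam well of the case with its top 57 mm above the bench, under where the flap folds down. Origin: centre of its underside. Leave it there.
- objective_b: Loose steel microscope objective, 27 mm diameter, 43 mm tall, standing in a foam well of the case with its top 57 mm above the bench, under where the flap folds down. Origin: centre of its underside. Leave it there.
- objective_c: Loose steel microscope objective, 27 mm diameter, 43 mm tall, standing in a foam well of the case with its top 57 mm above the bench, under where the flap folds down. Origin: centre of its underside. Leave it there.
- oil_bottle: Small amber bottle, 32 mm diameter, 65 mm tall, loose, beside the case on its -y end (away from the robot). Origin: centre of its underside. Leave it alone.
- eyepiece: Eyepiece with cream barrel, 34 mm diameter, 60 mm tall, standing loose beside the case on its -y end. Origin: centre of its underside. Leave it alone.
- beaker: Glass beaker, 68 mm diameter, 85 mm tall, loose on the bench. Origin: centre of its underside. Leave it alone.
- petri_dish: Closed clear dish, 88 mm diameter, 16 mm tall, loose on the bench. Origin: centre of its underside. Leave it alone.
- stain_jar: Glass jar with white cap, 52 mm diameter, 75 mm tall, loose on the bench. Origin: centre of its underside. Leave it alone.
- slide_box: White plastic slide box, 85 x 80 x 32 mm, loose on the bench. Origin: centre of its underside. Leave it alone.

How it is judged:
On the way, in this order (a step that is already met when the one before it is completed fails the run):
1. the flap is folded down flat while the cover still stands open (value of joint flap below 0.07 rad and value of joint cover above 1 rad), for 0.2 s.
2. the cover is swung shut over the folded flap (value of joint flap below 0.07 rad and value of joint cover below 0.035 rad), for 0.2 s.
At the end, for the whole second after the job is handed in: The flap is within 0.07 rad of flat and the cover within 0.035 rad of fully shut (6 mm at its free edge), at rest; the objectives are within 15 mm, and the things on the bench within 30 mm, of where they started (all of step 2 and velocity of joint cover below 0.05 rad/s and distance of each of objective_a, objective_b, objective_c from where it was at the start of the episode below 0.015 m and distance of each of oil_bottle, eyepiece, beaker, petri_dish, stain_jar, slide_box from where it was at the start of the episode below 0.03 m); the robot touches nothing.
It fails at once if the cover is lowered past half way while the flap is not folded down (value of joint cover below 0.8 rad and value of joint flap above 0.2 rad).
It fails at once if an objective is lifted or pushed out of its well (moved more than 15 mm) (distance of any of objective_a, objective_b, objective_c from where it was at the start of the episode above 0.015 m).
It fails at once if a thing on the bench is lifted, carried or knocked away (moved more than 30 mm) (distance of any of oil_bottle, eyepiece, beaker, petri_dish, stain_jar, slide_box from where it was at the start of the episode above 0.03 m).
It fails at once if the cover or the flap is gripped or shoved hard (the fingers' contact force on it exceeds 45 N) (contact force between the fingers and cover above 45 N or contact force between the fingers and flap above 45 N).
It also fails if it takes over 58 s, if anything falls off the work surface, if the arm or the gripper's body presses on something with over 40 N, if the wrist force passes 120 N, or if a joint passes its speed limit or range.

### The arm

A 6-joint arm with a two-finger parallel gripper is mounted at the origin on the work surface. World frame = base frame: x ahead of the robot, y to its left, z up, the work surface at z = 0. Lengths are in m, angles in rad, forces in N, time in s.
With the tool pointing down it reaches from about 0.2 to 0.875 m from the base axis. Payload 3.4 kg.
Tool frame: the origin (TCP) lies on the centre line of the jaws, within the pads' length; the fingertips stand 8 mm ahead of it and the grasp point (between the pads) lies 11 mm behind it (bot.tcp_to_tips is the distance from the TCP to the fingertips, in m); z points along the fingers, x is the direction in which the jaws open and shut, and the axes are right-handed (so a half turn about z gives the same grasp; the last joint's range is limited). The gripper opens to 94 mm and grips with 3 to 60 N. Pads are 16 mm wide; open, the fingers measure 119 mm over their backs; the gripper's body (75 mm by 177 mm) begins 78 mm behind the grasp point.
Start: joints at [-0.121, 0.276, 1.505, -0, 1.361, -0.121], TCP at [0.575, -0, 0.182] pointing down, gripper open.
Joint ranges: [-2.89, 2.89], [-0.75, 2.08], [0.22, 2.7], [-1.18, 4.32], [0.11, 2.71], [-2.7, 2.7]. Speed limits (rad/s): [2.57, 2.57, 3.14, 3.14, 3.14, 3.14].

### API

Orientations are given as a 3x3 rotation matrix whose columns are the frame's x, y, z axes.
In Python, from station import telemetry, grab_frame, camera_info, bot gives the robot as it stands. The module is installed in compiled form; this text tells all that it offers.
- The arm moves only by the tool apply_moves, never from a script. Its argument "motion" is one flat list of numbers, 7 for each row, row after row: the finger opening in cm, from 0 to 9.4, then the shift along the tool's x, y, z in cm, then the turn, a rotation vector about the tool's x, y, z in degrees. In form: [fingers, x, y, z, ax, ay, az, fingers, x, y, z, ax, ay, az, ...]. A call has 1 to 10 rows; each row shifts and turns the commanded pose from where the row before left it, along the tool's axes as they then stand; what a row does not reach is not made up. A row lasts 1/12 s, in which the tool goes at most 41.7 mm and 7.16 degrees, less where a joint would pass 70% of its speed; a pose out of reach is approached as far as the arm can. A call with a gripper value outside its range is refused whole. The fingers move at their own pace and stop on an object; "force" is the grip in N (left out, the last holds). Time passes only in rows, so rows that do not move let the fingers close. It gives the time, the measured TCP pose, the force and the opening at its end, in the units of the state.
- telemetry.get_obs(): the state, without advancing time (a new reading comes with each control period).
- grab_frame(name): name is "scene" or "side" or "wrist"; returns the picture (480x640x3 uint8, red, green, blue); there is no depth.
- camera_info(name): a dict with "K" (3x3 intrinsics, pixels), "R" (3x3) and "t" (3): a world point X has camera coordinates R X + t. Camera axes: x right, y down, z forward; pixel columns grow to the right and rows downward; lengths in m; the calibration is good to about 2 mm. A picture is of the moment at which its call begins: read the wrist's pose just before it. camera_info takes no time and is no camera call; for the wrist camera it gives the pose at the moment of the call.
- bot.sign_off(): hands the job in, once; it reports no verdict.
The state is a dict: "time_s": time; "q": joint angles; "joint_vel": joint speeds; "joint_torque": joint torques, N m; "eef_pos": TCP position; "tcp_rot": TCP orientation; "wrist_force": force on the tool from outside, world axes, zero at the start; "wrist_torque": the same for the moment, N m; "grip_width": opening from 0.0 (shut) to 1.0 (fully open).
Only numpy, scipy, OpenCV 4.12 (cv2) and the standard library are available. Lean on these libraries where they do the work, as an engineer would, in place of code of your own. Each camera call takes 0.05 s, during which the arm holds its last target.

## Working session

There is one attempt and no reset: what is moved stays moved. The work goes in short steps, Python scripts to look and compute and a tool call to move; the robot and the scene stay as the last step left them, time stands still between calls to the robot, and variables do not carry over. Pictures are saved under pics/ and viewed, and the job is handed in when it is done.

Besides the shell and the picture viewer there is one more tool, called as name(argument=value, ...) on one line, values as JSON. apply_moves: Moves the arm, as the interface text tells. Its arguments: {"type":"object","properties":{"motion":{"type":"array"},"force":{"type":"number"}},"required":["motion"]}

```bash
mkdir -p pics; python3 - <<'E'
from station import telemetry, grab_frame, camera_info, bot
import cv2
for n in ["scene","side","wrist"]:
    i=camera_info(n); f=grab_frame(n); cv2.imwrite(f"pics/{n}0.png",f[:,:,::-1]); print(n,i)
o=telemetry.get_obs(); print(o, bot.tcp_to_tips)
E
```

```text
scene {'K': array([[578.98353377,   0.        , 316.99138528],
       [  0.        , 578.98353377, 247.65570207],
       [  0.        ,   0.        ,   1.        ]]), 'R': array([[ 0.87367377,  0.48650285,  0.00301976],
       [ 0.25957843, -0.46088971, -0.84864581],
       [-0.41147684,  0.74222345, -0.52895289]]), 't': array([-0.48829303, -0.07609832,  1.48153165])}
side {'K': array([[591.52532835,   0.        , 318.26554337],
       [  0.        , 591.52532835, 249.87249481],
       [  0.        ,   0.        ,   1.        ]]), 'R': array([[-0.81963922, -0.57281246,  0.008799  ],
       [-0.34047399,  0.47471808, -0.8116158 ],
       [ 0.4607266 , -0.66822798, -0.5841253 ]]), 't': array([0.44688329, 0.26311492, 1.37666594])}
wrist {'K': array([[388.38403106,   0.        , 312.17861653],
       [  0.        , 388.38403106, 238.95214853],
       [  0.        ,   0.        ,   1.        ]]), 'R': array([[ 0.99999715,  0.00152906, -0.0018344 ],
       [ 0.00196563, -0.96324233,  0.26862678],
       [-0.00135622, -0.26862962, -0.96324259]]), 't': array([-0.57394031, -0.02889662,  0.39207418])}
{'time_s': 0.15, 'q': array([-1.20979591e-01,  2.76446049e-01,  1.50580080e+00, -4.96270666e-06,
        1.36071405e+00, -1.20994355e-01]), 'joint_vel': array([-0.00093708, -0.00156119, -0.00361871, -0.00219452, -0.00040347,
       -0.00128802]), 'joint_torque': array([ 2.15351523e-03, -4.04925048e+01, -2.37432325e+01,  7.02095032e-02,
        3.15094914e-02, -7.84152348e-05]), 'eef_pos': array([5.74553739e-01, 5.85753790e-05, 1.81122130e-01]), 'tcp_rot': array([[ 9.99999077e-01,  1.56940237e-05, -1.35882445e-03],
       [ 1.59118679e-05, -9.99999987e-01,  1.60307424e-04],
       [-1.35882191e-03, -1.60328897e-04, -9.99999064e-01]]), 'wrist_force': array([-0.0839912 ,  0.03942797,  0.25620517]), 'wrist_torque': array([-0.08482319,  0.00063064,  0.03616818]), 'grip_width': 1.0016704337758247} 0.008
```

View pics/scene0.png

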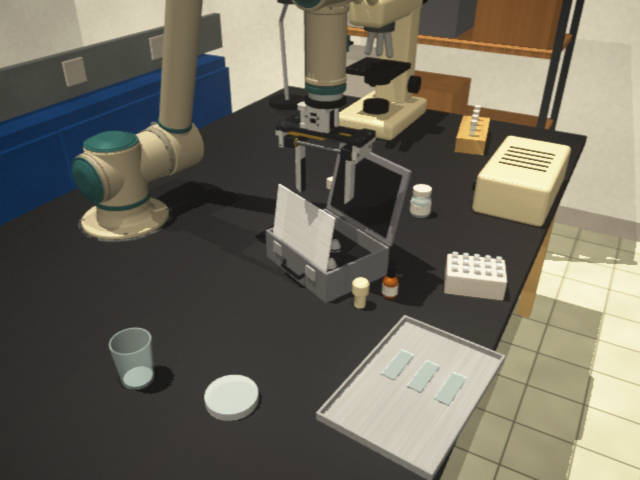

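View pics/side0.png

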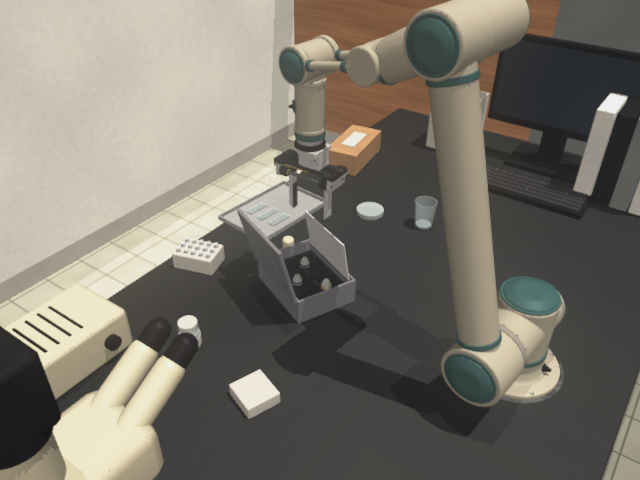

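View pics/wrist0.png

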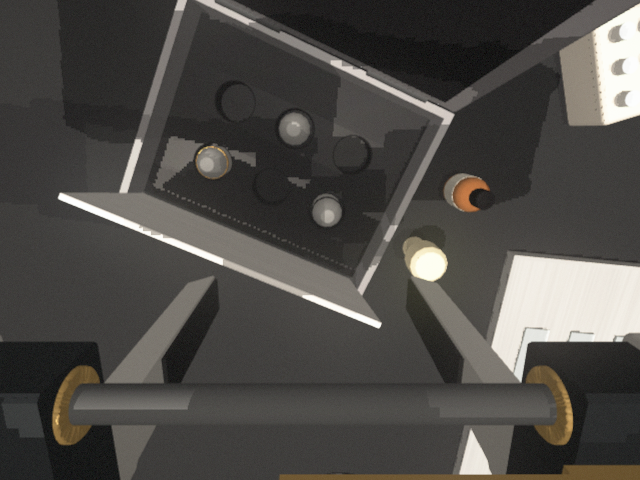

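```bash
python3 - <<'E'
import cv2
a=cv2.imread("pics/wrist0.png")
cv2.imwrite("pics/w0a.png",cv2.resize(a[0:340,40:480],None,fx=1.8,fy=1.75,interpolation=2))
a=cv2.imread("pics/scene0.png")
cv2.imwrite("pics/s0a.png",cv2.resize(a[130:310,250:450],None,fx=3.3,fy=3.3,interpolation=2))
a=cv2.imread("pics/side0.png")
cv2.imwrite("pics/d0a.png",cv2.resize(a[190:330,220:370],None,fx=4,fy=4,interpolation=2))
E
```

```text
(no output)
```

View pics/w0a.png

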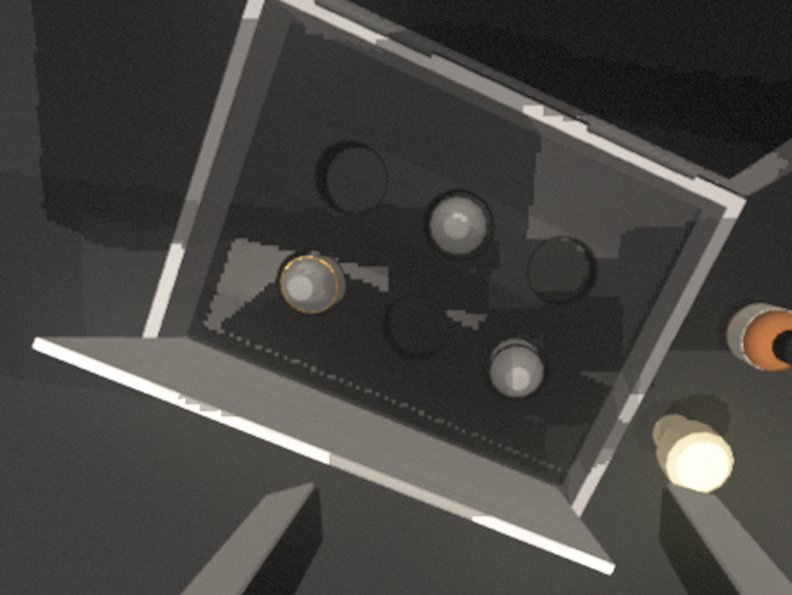

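View pics/s0a.png

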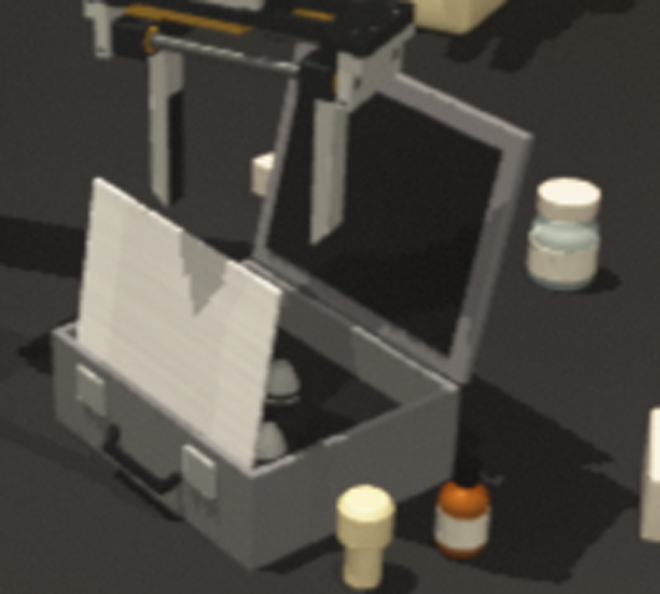

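View pics/d0a.png

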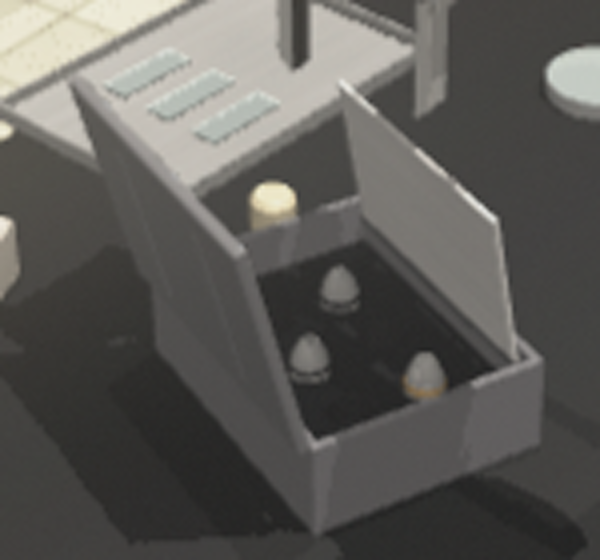

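```bash
cat > fit.py <<'E'
import numpy as np
from scipy.optimize import least_squares
from station import camera_info
C={n:camera_info(n) for n in("scene","side")}
# wrist cam at start
C["wrist"]={'K':np.array([[388.384,0,312.1786],[0,388.384,238.952],[0,0,1]]),'R':np.array([[ 0.99999715,0.00152906,-0.0018344],[0.00196563,-0.96324233,0.26862678],[-0.00135622,-0.26862962,-0.96324259]]),'t':np.array([-0.57394031,-0.02889662,0.39207418])}
def R(c,p): return np.array([[np.cos(p),-np.sin(p)],[np.sin(p),np.cos(p)]])
def toW(P,p):
    P=np.array(P,float); w=P.copy(); w[:2]=R(0,p[2])@P[:2]+p[:2]; return w
def flap(l,y,h,th): # l along, h above (outside) 
    return [-.072+l*np.cos(th)-h*np.sin(th), y, .062+l*np.sin(th)+h*np.cos(th)]
def cover(l,y,h,th):
    return [.085-l*np.cos(th)+h*np.sin(th), y, .0705+l*np.sin(th)+h*np.cos(th)]
def proj(n,X):
    c=C[n]; v=c['K']@(c['R']@X+c['t']); return v[:2]/v[2]
if __name__=="__main__":
    A=.085;B=.11
    f=lambda P:lambda p:P
    obs=[("wrist",f([A,-B,.07]),(453.9,114.3)),
    ("wrist",lambda p:flap(.12,.095,.002,p[3]),(59.4,196)),
    ("wrist",lambda p:flap(.12,-.095,.002,p[3]),(380.5,326.3)),
    ("scene",lambda p:flap(.12,.095,.002,p[3]),(279.4,183.9)),
    ("scene",lambda p:flap(.12,-.095,.002,p[3]),(335.8,218.5)),
    ("scene",f([-A,-B,0]),(326.4,302.1)),("scene",f([-A,-B,.07]),(325.8,271.8)),("scene",f([A,-B,.07]),(389.4,246.7)),("scene",f([-A,B,.07]),(266,231.5)),
    ("scene",lambda p:cover(.17,-.11,.005,p[4]),(410.9,171.8)),
    ("side",f([A,B,0]),(299.5,323.3)),("side",f([A,B,.07]),(298,302)),("side",f([-A,B,.07]),(355.5,279.5)),("side",f([-A,B,0]),(355,300)),
    ("side",lambda p:cover(.17,.11,.005,p[4]),(280.75,255.5)),("side",lambda p:cover(.17,-.11,.005,p[4]),(238.75,210.5)),
    ("side",lambda p:flap(.12,.095,.002,p[3]),(344.25,245)),("side",lambda p:flap(.12,-.095,.002,p[3]),(305,211))]
    res=lambda p:np.concatenate([proj(n,toW(g(p),p))-np.array(o) for n,g,o in obs])
    s=least_squares(res,[.55,.12,1.2,1.57,1.7],loss='soft_l1')
    print(s.x.round(4)); 
    for (n,_,o),r in zip(obs,res(s.x).reshape(-1,2)): print(n,o,r.round(1))
    p=s.x; np.save("p.npy",p)
    for k,P in dict(fl_edge=flap(.12,0,.004,p[3]),fl_h=flap(0,0,0,p[3]),cov_edge=cover(.17,0,.01,p[4]),cov_in=cover(.17,0,0,p[4])).items(): print(k,toW(P,p).round(3))
E
python3 fit.py
```

```text
[0.5485 0.0564 1.1627 1.4015 1.8064]
wrist (453.9, 114.3) [ 0.  -0.1]
wrist (59.4, 196) [-1.   0.3]
wrist (380.5, 326.3) [ 0.6 -0.6]
scene (279.4, 183.9) [-0.6  0.3]
scene (335.8, 218.5) [-1.   0.1]
scene (326.4, 302.1) [-0.6  1.4]
scene (325.8, 271.8) [0.4 3.4]
scene (389.4, 246.7) [-0.5  1. ]
scene (266, 231.5) [-1. -1.]
scene (410.9, 171.8) [-0.2 -0.5]
side (299.5, 323.3) [-1.   0.1]
side (298, 302) [0.1 0.1]
side (355.5, 279.5) [0.2 0.1]
side (355, 300) [-0.5  0.4]
side (280.75, 255.5) [-0.7 -2.6]
side (238.75, 210.5) [-1.1 -2.1]
side (344.25, 245) [-0.5 -0.1]
side (305, 211) [-0.8 -1.4]
fl_edge [0.526 0.005 0.181]
fl_h [ 0.52  -0.01   0.062]
cov_edge [0.602 0.18  0.233]
cov_in [0.598 0.171 0.236]
```

apply_moves(motion=[5,0,0,-2,0,0,0,0,0,0,-2,0,0,0,0,0,0,-2,0,0,0,0,0,0,-2,0,0,0,0,0,0,0,0,0,5.85,0,0,0,0,0,0,5.85,0,0,0,0,0,0,5.85,0,0,0,0,0,0,5.85,0,-2.3,3.2,0,0,0,0,0,-2.3,3.2,0,0,0,0])

```text
time_s: 0.98
eef_pos: [0.5073, -0.0404, 0.2604]
tcp_rot: [[0.919, -0.395, -0.002], [-0.395, -0.919, 0.0], [-0.002, 0.0, -1.0]]
wrist_force: [-0.2, -0.8, 0.6]
grip_width: 0.326
```

```bash
cat > st.py <<'E'
import numpy as np
from station import telemetry
p=np.load("p.npy");o=telemetry.get_obs();c,s=np.cos(p[2]),np.sin(p[2])
d=o['eef_pos'][:2]-p[:2]
print("t",o['time_s'],"case xy cm",(100*np.array([c*d[0]+s*d[1],-s*d[0]+c*d[1]])).round(2),"tip z cm",round(100*o['eef_pos'][2]-.8,2),"F",o['wrist_force'].round(1),"grip",o['grip_width'])
print(o['tcp_rot'].round(3).tolist(), np.array([s,-c]).round(3))
E
python3 st.py
```

```text
t 0.9833 case xy cm [-10.51  -0.06] tip z cm 25.24 F [-0.2 -0.8  0.6] grip 0.32606295895035703
[[0.919, -0.395, -0.002], [-0.395, -0.919, 0.0], [-0.002, 0.0, -1.0]] [ 0.918 -0.397]
```

apply_moves(motion=[0,0,0,2.5,0,0,0,0,0,0,2.5,0,0,0,0,0,0,2.5,0,0,0,0,0,0,1.7,0,0,0,0,0,0,0,0,0,0])

```text
time_s: 1.4
eef_pos: [0.5041, -0.0399, 0.1661]
tcp_rot: [[0.918, -0.397, -0.008], [-0.397, -0.918, 0.002], [-0.008, 0.002, -1.0]]
wrist_force: [-0.3, -0.1, 0.4]
grip_width: 0.01
```

```bash
python3 st.py; python3 - <<'E'
from station import *
import cv2,numpy as np
a=grab_frame("scene")[:,:,::-1];b=grab_frame("side")[:,:,::-1]
cv2.imwrite("pics/c1.png",np.hstack([cv2.resize(a[130:310,250:450],(400,360)),cv2.resize(b[170:350,200:400],(400,360))]))
import fit
print([(round(t,2),[round(100*v,1) for v in (-.072+.1*np.cos(t)-.004*np.sin(t)-.008,.062+.1*np.sin(t)+.004*np.cos(t))]) for t in np.linspace(1.4,0,11)])
E
```

```text
t 1.4 case xy cm [-10.6    0.25] tip z cm 15.81 F [-0.3 -0.1  0.4] grip 0.0103917254328258
[[0.918, -0.397, -0.008], [-0.397, -0.918, 0.002], [-0.008, 0.002, -1.0]] [ 0.918 -0.397]
[(np.float64(1.4), [np.float64(-6.7), np.float64(16.1)]), (np.float64(1.26), [np.float64(-5.3), np.float64(15.8)]), (np.float64(1.12), [np.float64(-4.0), np.float64(15.4)]), (np.float64(0.98), [np.float64(-2.8), np.float64(14.7)]), (np.float64(0.84), [np.float64(-1.6), np.float64(13.9)]), (np.float64(0.7), [np.float64(-0.6), np.float64(12.9)]), (np.float64(0.56), [np.float64(0.3), np.float64(11.9)]), (np.float64(0.42), [np.float64(1.0), np.float64(10.6)]), (np.float64(0.28), [np.float64(1.5), np.float64(9.3)]), (np.float64(0.14), [np.float64(1.8), np.float64(8.0)]), (np.float64(0.0), [np.float64(2.0), np.float64(6.6)])]
```

View pics/c1.png

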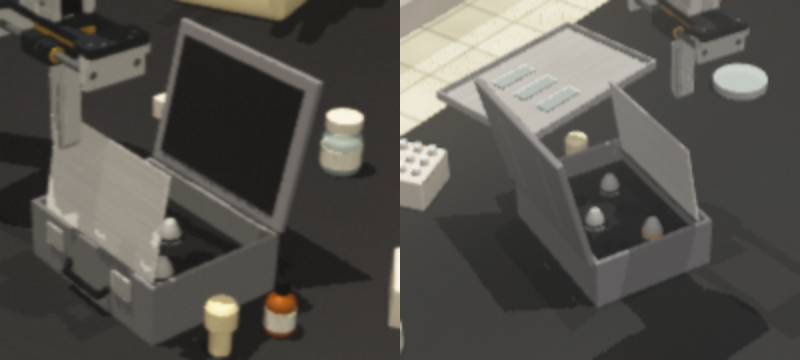

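apply_moves(motion=[0,0,-2,0,0,0,0,0,0,-1.9,0,0,0,0,0,0,-1.4,0,0,0,0,0,0,-1.3,0.4,0,0,0,0,0,-1.2,0.7,0,0,0,0,0,-1.2,0.8,0,0,0,0,0,-1.0,1.0,0,0,0,0,0,0,0,0,0,0])

```text
time_s: 2.17
eef_pos: [0.5462, 0.053, 0.1382]
tcp_rot: [[0.918, -0.396, -0.004], [-0.396, -0.918, 0.001], [-0.004, 0.001, -1.0]]
wrist_force: [-0.6, -0.7, 0.7]
grip_width: 0.002
```

```bash
python3 st.py; python3 - <<'E'
from station import *
import cv2,numpy as np
a=grab_frame("scene")[:,:,::-1];b=grab_frame("side")[:,:,::-1]
cv2.imwrite("pics/c2.png",np.hstack([cv2.resize(a[130:310,250:450],(400,360)),cv2.resize(b[170:350,200:400],(400,360))]))
E
```

```text
t 2.1667 case xy cm [-0.4   0.08] tip z cm 13.02 F [-0.6 -0.7  0.7] grip 0.002102187448187293
[[0.918, -0.396, -0.004], [-0.396, -0.918, 0.001], [-0.004, 0.001, -1.0]] [ 0.918 -0.397]
```

View pics/c2.png

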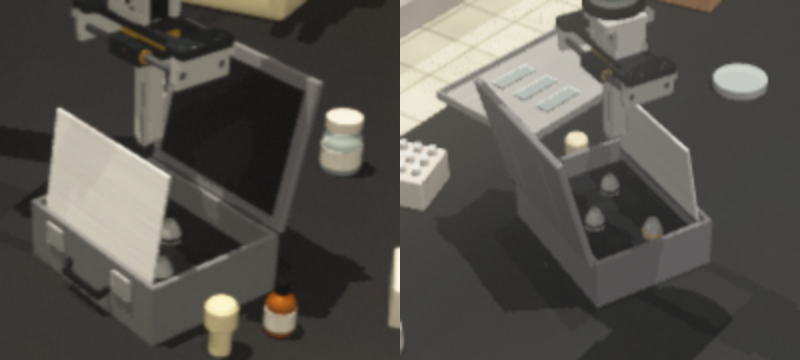

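```bash
python3 - <<'E'
import fit,numpy as np
from station import telemetry
p=np.load("p.npy");e=telemetry.get_obs()['eef_pos']
for n in("scene","side"): print(n,fit.proj(n,e-[0,0,.008]),fit.proj(n,e), fit.proj(n,fit.toW(fit.flap(.12,0,.004,p[3]),p)))
E
```

```text
scene [323.86709513 214.68678942] [323.90238211 211.35296605] [304.48777099 200.55349871]
side [306.83657685 247.7419052 ] [306.8287954  245.19589141] [323.77153086 226.17429848]
```

```bash
python3 - <<'E'
import fit,numpy as np,cv2
for x in(-.053,.053):
  for z in (.173,.181,.2): print(x,z,fit.proj("scene",np.array([.5745+x,0,z])),fit.proj("side",np.array([.5745+x,0,z])))
from station import *
a=grab_frame("scene")[:,:,::-1].copy();b=grab_frame("side")[:,:,::-1].copy();w=grab_frame("wrist")[:,:,::-1]
e=telemetry.get_obs()['eef_pos']
for n,im in(("scene",a),("side",b)):
  for dz in(-.008,.03,.06):
    q=fit.proj(n,e+[0,0,dz]); im[int(q[1]),int(q[0])]=(0,0,255)
cv2.imwrite("pics/c3.png",np.hstack([cv2.resize(a[140:260,270:390],(400,400),interpolation=0),cv2.resize(b[180:300,240:360],(400,400),interpolation=0)]))
cv2.imwrite("pics/w3.png",w)
E
```

```text
-0.053 0.173 [301.15543373 204.53433942] [326.44595851 228.46829219]
-0.053 0.181 [301.11016018 201.02232791] [326.49880745 225.8606089 ]
-0.053 0.2 [301.001313   192.57870944] [326.62564327 219.60224848]
0.053 0.173 [347.91955588 216.94805811] [293.34589792 215.49280867]
0.053 0.181 [348.04802772 213.34678394] [293.29794359 212.92789147]
0.053 0.2 [348.35704766 204.68445337] [293.18289241 206.77418761]
```

View pics/c3.png

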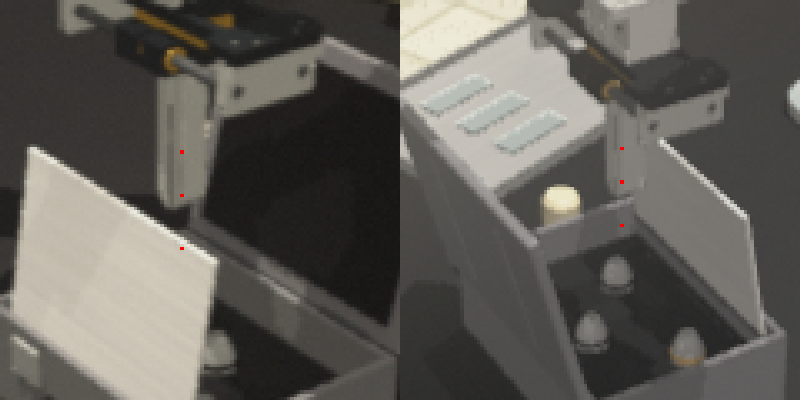

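View pics/w3.png

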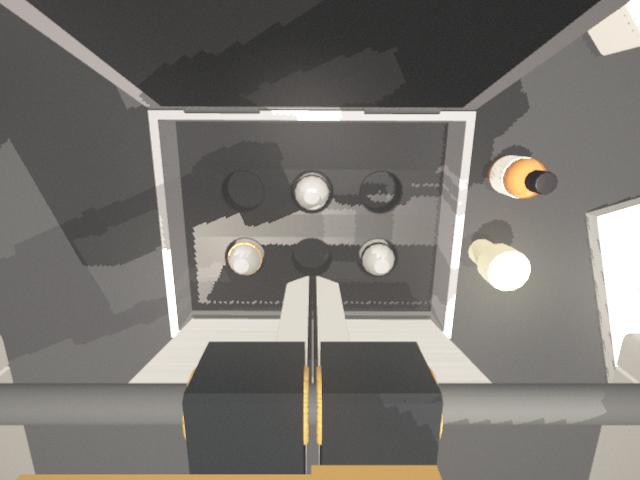

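apply_moves(motion=[0,0,0,-2.5,0,0,0,0,0,0,-3,0,0,0,0,0,3.6,0,0,0,0,0,0,3.6,0,0,0,0,0,0,3.6,0,0,0,0,0,0,0,2.1,0,0,0,0,0,0,2.1,0,0,0,0,0,0,2.1,0,0,0,0,0,0,0,0,0,0])

```text
time_s: 3.17
eef_pos: [0.501, -0.0481, 0.1298]
tcp_rot: [[0.917, -0.399, -0.006], [-0.399, -0.917, 0.001], [-0.006, 0.001, -1.0]]
wrist_force: [-0.9, 1.2, -0.3]
grip_width: 0.004
```

```bash
sed -i 's/"tip z cm",round(100\*o\[.eef_pos.\]\[2\]-.8,2)/"REAL tip z cm",round(100*o["eef_pos"][2]+2,2)/' st.py; python3 st.py; cat > look.py <<'E'
import sys,fit,numpy as np,cv2
from station import *
a=grab_frame("scene")[:,:,::-1].copy();b=grab_frame("side")[:,:,::-1].copy()
e=telemetry.get_obs()['eef_pos']
for n,im in(("scene",a),("side",b)):
    q=fit.proj(n,e+[0,0,.02]); im[int(q[1]),int(q[0])]=(0,0,255)
cv2.imwrite("pics/%s.png"%sys.argv[1],np.hstack([cv2.resize(a[130:310,255:435],(400,400),interpolation=0),cv2.resize(b[165:345,210:390],(400,400),interpolation=0)]))
E
python3 look.py c4
```

```text
t 3.1667 case xy cm [-11.48   0.21] REAL tip z cm 14.98 F [-0.9  1.2 -0.3] grip 0.004403752163125938
[[0.917, -0.399, -0.006], [-0.399, -0.917, 0.001], [-0.006, 0.001, -1.0]] [ 0.918 -0.397]
```

View pics/c4.png

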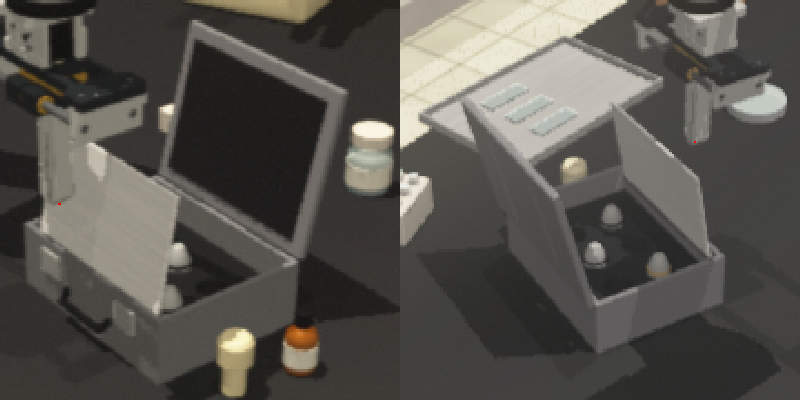

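apply_moves(motion=[0,0,-2.3,0,0,0,0,0,0,-2.3,0,0,0,0,0,0,-1.3,0.2,0,0,0,0,0,-1.3,0.4,0,0,0,0,0,-1.2,0.7,0,0,0,0,0,-1.1,0.8,0,0,0,0,0,0,0,0,0,0])

```text
time_s: 3.85
eef_pos: [0.5417, 0.0413, 0.1101]
tcp_rot: [[0.918, -0.396, -0.002], [-0.396, -0.918, 0.001], [-0.002, -0.0, -1.0]]
wrist_force: [0.5, -0.8, -1.0]
grip_width: 0.007
```

```bash
python3 st.py;python3 look.py c5
```

```text
t 3.85 case xy cm [-1.65  0.02] REAL tip z cm 13.01 F [ 0.5 -0.8 -1. ] grip 0.007388196954025
[[0.918, -0.396, -0.002], [-0.396, -0.918, 0.001], [-0.002, -0.0, -1.0]] [ 0.918 -0.397]
```

View pics/c5.png

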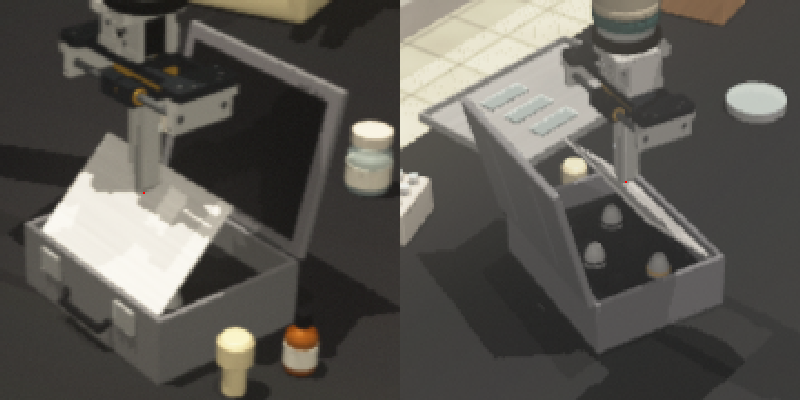

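apply_moves(motion=[0,0,-0.3,0.8,0,0,0,0,0,-0.5,0.7,0,0,0,0,0,-0.5,0.7,0,0,0,0,0,-0.4,0.7,0,0,0,0,0,-0.4,0.9,0,0,0,0,0,-0.2,0.8,0,0,0,0,0,-0.2,0.8,0,0,0,0,0,0,0,0,0,0])

```text
time_s: 4.62
eef_pos: [0.5504, 0.0627, 0.0556]
tcp_rot: [[0.918, -0.397, -0.004], [-0.397, -0.918, 0.0], [-0.004, 0.001, -1.0]]
wrist_force: [-0.6, 0.2, 0.7]
grip_width: 0.003
```

apply_moves(motion=[0,0,0,0.4,0,0,0,0,0,0,0.3,0,0,0,0,0,0,0.1,0,0,0,0,0,0,0,0,0,0])

```text
time_s: 4.95
eef_pos: [0.5517, 0.0622, 0.0496]
tcp_rot: [[0.918, -0.397, -0.0], [-0.397, -0.918, -0.0], [-0.0, 0.0, -1.0]]
wrist_force: [0.6, -0.8, -0.4]
grip_width: 0.004
```

```bash
python3 st.py;python3 look.py c6
```

```text
t 4.95 case xy cm [ 0.66 -0.07] REAL tip z cm 6.96 F [ 0.6 -0.8 -0.4] grip 0.004070383482230142
[[0.918, -0.397, -0.0], [-0.397, -0.918, -0.0], [-0.0, 0.0, -1.0]] [ 0.918 -0.397]
```

View pics/c6.png

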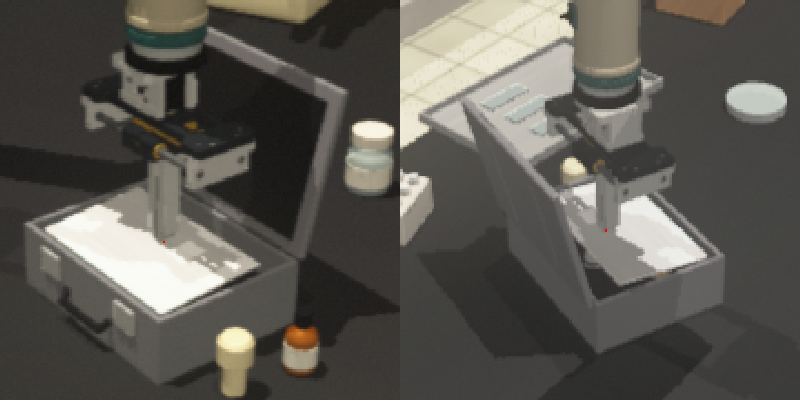

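apply_moves(motion=[0,0,0,0.2,0,0,0,0,0,0,0,0,0,0])

```text
time_s: 5.22
eef_pos: [0.5521, 0.0622, 0.0478]
tcp_rot: [[0.918, -0.397, 0.001], [-0.397, -0.918, -0.0], [0.001, -0.0, -1.0]]
wrist_force: [0.7, -0.5, 0.6]
grip_width: 0.002
```

apply_moves(motion=[0,0,0,0.2,0,0,0,0,0,0,0,0,0,0])

```text
time_s: 5.38
eef_pos: [0.5519, 0.0623, 0.0456]
tcp_rot: [[0.918, -0.397, 0.0], [-0.397, -0.918, -0.0], [0.0, -0.0, -1.0]]
wrist_force: [0.4, -0.4, 0.3]
grip_width: 0.005
```

apply_moves(motion=[0,0,0,0.2,0,0,0,0,0,0,0,0,0,0])

```text
time_s: 5.55
eef_pos: [0.5518, 0.0623, 0.0435]
tcp_rot: [[0.918, -0.397, -0.0], [-0.397, -0.918, 0.0], [-0.0, 0.0, -1.0]]
wrist_force: [-0.4, -0.1, 0.1]
grip_width: 0.008
```

apply_moves(motion=[0,0,0,0.2,0,0,0,0,0,0,0,0,0,0])

```text
time_s: 5.72
eef_pos: [0.552, 0.0624, 0.0425]
tcp_rot: [[0.918, -0.397, 0.0], [-0.397, -0.918, -0.0], [0.0, -0.0, -1.0]]
wrist_force: [-0.7, -0.5, 5.2]
grip_width: 0.006
```

apply_moves(motion=[0,0,0,0.2,0,0,0,0,0,0,0,0,0,0])

```text
time_s: 5.88
eef_pos: [0.5521, 0.0623, 0.0423]
tcp_rot: [[0.918, -0.397, 0.001], [-0.397, -0.918, -0.0], [0.001, -0.0, -1.0]]
wrist_force: [-4.3, 0.6, 15.3]
grip_width: 0.0
```

```bash
python3 st.py;python3 look.py c7
```

```text
t 5.8833 case xy cm [ 0.69 -0.09] REAL tip z cm 6.23 F [-4.3  0.6 15.3] grip 0.00044092649437965214
[[0.918, -0.397, 0.001], [-0.397, -0.918, -0.0], [0.001, -0.0, -1.0]] [ 0.918 -0.397]
```

View pics/c7.png

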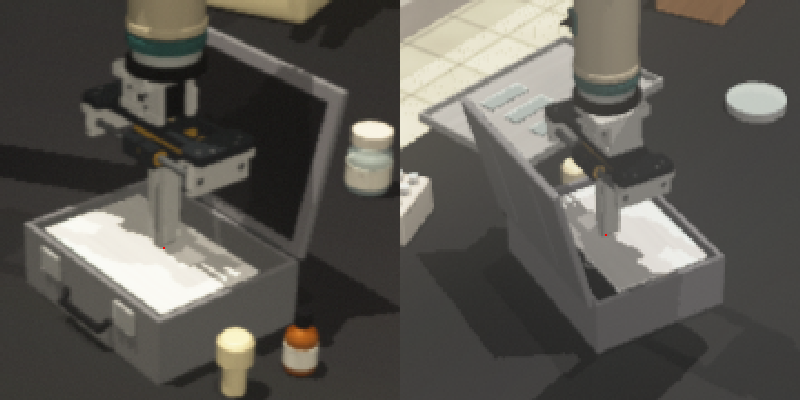

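apply_moves(motion=[0,0,0,-1,0,0,0,0,0,0.3,-3.5,0,0,0,0,0,0.3,-3.5,0,0,0,0,0,0.3,-3.5,0,0,0,0,0,0,-3.5,0,0,0,0,0,0,-3.5,0,0,0,0,0,0,-3.5,0,0,0,0,0,0,0,0,0,0])

```text
time_s: 6.65
eef_pos: [0.5522, 0.0539, 0.2674]
tcp_rot: [[0.918, -0.397, 0.014], [-0.397, -0.918, -0.0], [0.013, -0.005, -1.0]]
wrist_force: [0.5, -0.7, 0.7]
grip_width: 0.001
```

```bash
sed -i 's/+2,2/+2.35,2/' st.py; sed -i 's/0,.02\]/0,.0235]/' look.py; python3 st.py;python3 look.py c8; python3 - <<'E'
from station import *;import cv2
cv2.imwrite("pics/w8.png",grab_frame("wrist")[:,:,::-1])
E
```

```text
t 6.65 case xy cm [-0.08 -0.44] REAL tip z cm 29.09 F [ 0.5 -0.7  0.7] grip 0.0008178924091566085
[[0.918, -0.397, 0.014], [-0.397, -0.918, -0.0], [0.013, -0.005, -1.0]] [ 0.918 -0.397]
```

View pics/c8.png

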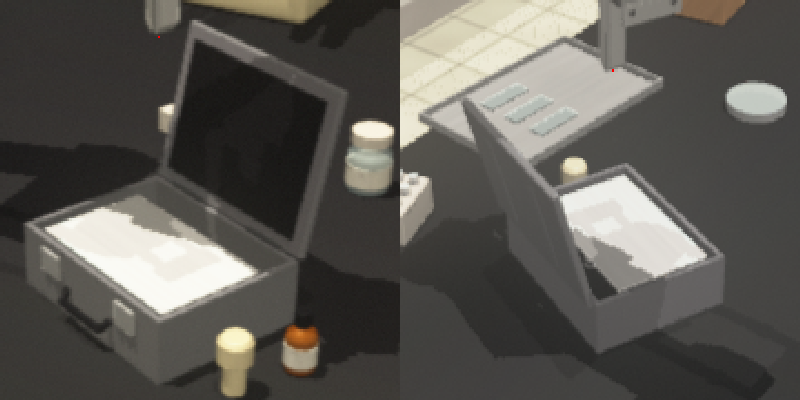

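View pics/w8.png

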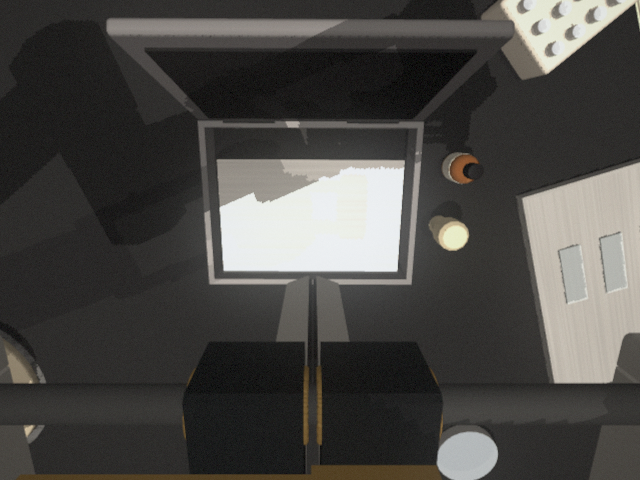

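apply_moves(motion=[0,0,-3.5,0,0,0,0,0,-0.2,-3.5,0,0,0,0,0,-0.2,-3.5,0,0,0,0,0,0,-3.5,0,0,0,0,0,0,-3.6,0,0,0,0,0,0,0,0,0,0,0,0,0,0,2.6,0,0,0,0,0,0,2.6,0,0,0,0,0,0,2.6,0,0,0,0,0,0,0,0,0,0])

```text
time_s: 7.63
eef_pos: [0.6093, 0.2155, 0.1739]
tcp_rot: [[0.918, -0.397, -0.015], [-0.397, -0.918, -0.004], [-0.012, 0.01, -1.0]]
wrist_force: [-0.9, -0.8, -1.3]
grip_width: 0.003
```

```bash
python3 st.py;python3 look.py c9
```

```text
t 7.6333 case xy cm [17.02  0.73] REAL tip z cm 19.74 F [-0.9 -0.8 -1.3] grip 0.002616633984674475
[[0.918, -0.397, -0.015], [-0.397, -0.918, -0.004], [-0.012, 0.01, -1.0]] [ 0.918 -0.397]
```

View pics/c9.png

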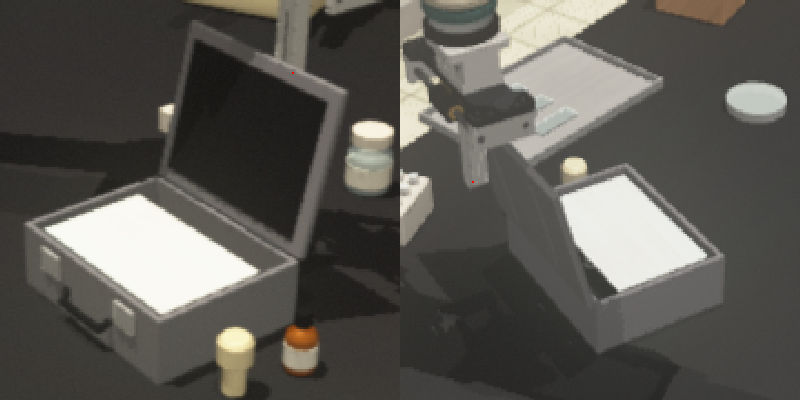

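apply_moves(motion=[0,0,1.5,-0.5,0,0,0,0,0,1.5,-0.5,0,0,0,0,0,1.5,0,0,0,0,0,0,1.5,0,0,0,0,0,0,1.5,0,0,0,0,0,0,1.5,0,0,0,0,0,0,0,0,0,0,0])

```text
time_s: 8.32
eef_pos: [0.5772, 0.131, 0.1924]
tcp_rot: [[0.917, -0.4, -0.0], [-0.4, -0.917, -0.002], [0.0, 0.002, -1.0]]
wrist_force: [0.1, -0.7, -0.1]
grip_width: 0.006
```

```bash
python3 st.py;python3 look.py c10
```

```text
t 8.3167 case xy cm [7.99 0.32] REAL tip z cm 21.59 F [ 0.1 -0.7 -0.1] grip 0.005752117551715542
[[0.917, -0.4, -0.0], [-0.4, -0.917, -0.002], [0.0, 0.002, -1.0]] [ 0.918 -0.397]
```

View pics/c10.png

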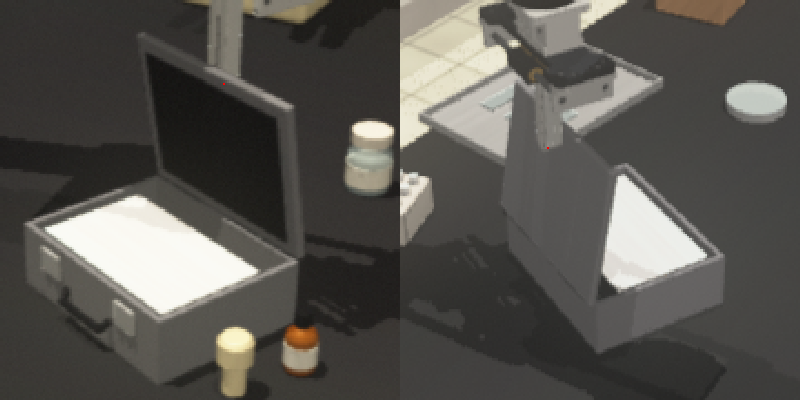

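apply_moves(motion=[0,0,1.45,0.45,0,0,0,0,0,1.45,0.45,0,0,0,0,0,1.35,0.55,0,0,0,0,0,1.35,0.55,0,0,0,0,0,1.15,0.8,0,0,0,0,0,1.15,0.8,0,0,0,0,0,1.0,1.05,0,0,0,0,0,1.0,1.05,0,0,0,0,0,0,0,0,0,0])

```text
time_s: 9.17
eef_pos: [0.537, 0.0424, 0.1325]
tcp_rot: [[0.917, -0.398, -0.005], [-0.398, -0.917, -0.001], [-0.005, 0.003, -1.0]]
wrist_force: [-0.9, -0.1, 0.2]
grip_width: 0.003
```

```bash
python3 st.py;python3 look.py c11
```

```text
t 9.1667 case xy cm [-1.74  0.5 ] REAL tip z cm 15.6 F [-0.9 -0.1  0.2] grip 0.003126793297667047
[[0.917, -0.398, -0.005], [-0.398, -0.917, -0.001], [-0.005, 0.003, -1.0]] [ 0.918 -0.397]
```

View pics/c11.png

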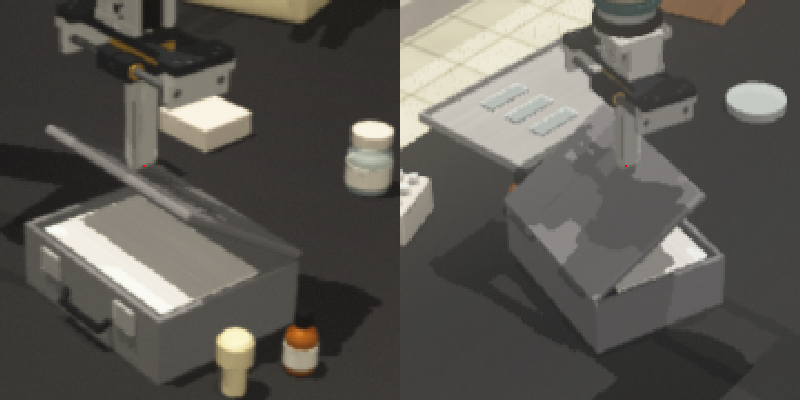

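Cover is about 35° from shut, following the tip. Continue.

apply_moves(motion=[0,0,0.9,1.1,0,0,0,0,0,0.8,1.2,0,0,0,0,0,0.5,1.2,0,0,0,0,0,0.5,1.2,0,0,0,0,0,0.3,1.0,0,0,0,0,0,0.2,0.8,0,0,0,0,0,0,0.4,0,0,0,0,0,0,0,0,0,0])

```text
time_s: 9.93
eef_pos: [0.5262, 0.0145, 0.065]
tcp_rot: [[0.918, -0.397, -0.002], [-0.397, -0.918, 0.0], [-0.002, 0.001, -1.0]]
wrist_force: [0.4, 0.3, 0.3]
grip_width: 0.006
```

apply_moves(motion=[0,0,0,0.2,0,0,0,0,0,0,0,0,0,0])

```text
time_s: 10.1
eef_pos: [0.5269, 0.0145, 0.0639]
tcp_rot: [[0.918, -0.397, 0.0], [-0.397, -0.918, -0.0], [0.0, 0.0, -1.0]]
wrist_force: [-0.3, -0.4, -0.1]
grip_width: 0.007
```

```bash
python3 st.py;python3 look.py c12
```

```text
t 10.1 case xy cm [-4.7   0.32] REAL tip z cm 8.74 F [-0.3 -0.4 -0.1] grip 0.006888621121707614
[[0.918, -0.397, 0.0], [-0.397, -0.918, -0.0], [0.0, 0.0, -1.0]] [ 0.918 -0.397]
```

View pics/c12.png

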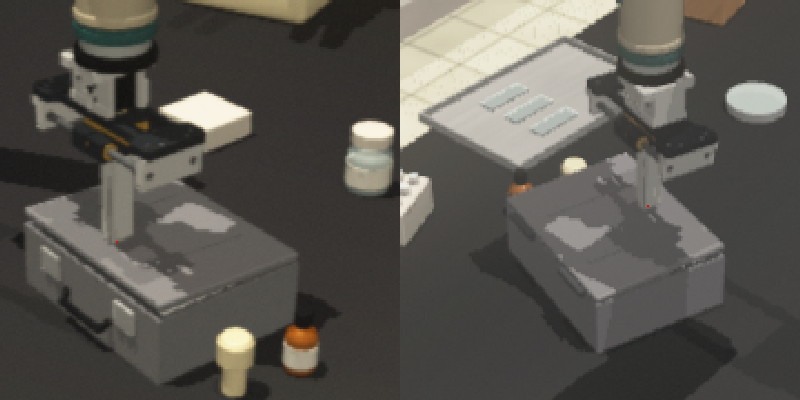

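apply_moves(motion=[0,0,0,0.25,0,0,0,0,0,0,0.25,0,0,0,0,0,0,0,0,0,0])

```text
time_s: 10.45
eef_pos: [0.5268, 0.0143, 0.0585]
tcp_rot: [[0.918, -0.397, 0.0], [-0.397, -0.918, -0.0], [0.0, 0.0, -1.0]]
wrist_force: [-0.3, -0.2, 0.4]
grip_width: 0.005
```

apply_moves(motion=[0,0,0,0.2,0,0,0,0,0,0,0,0,0,0])

```text
time_s: 10.62
eef_pos: [0.5268, 0.0143, 0.057]
tcp_rot: [[0.918, -0.397, 0.0], [-0.397, -0.918, -0.0], [0.0, 0.0, -1.0]]
wrist_force: [-0.1, 0.1, 2.3]
grip_width: 0.005
```

apply_moves(motion=[0,0,0,0.15,0,0,0,0,0,0,0,0,0,0])

```text
time_s: 10.78
eef_pos: [0.5269, 0.0143, 0.0569]
tcp_rot: [[0.918, -0.397, 0.001], [-0.397, -0.918, -0.0], [0.001, -0.0, -1.0]]
wrist_force: [-2.4, 0.1, 12.6]
grip_width: 0.01
```

apply_moves(motion=[0,0,0,0.1,0,0,0,0,0,0,0,0,0,0,0,0,0,0,0,0,0,0,0,0,0,0,0,0])

```text
time_s: 11.12
eef_pos: [0.527, 0.0142, 0.0568]
tcp_rot: [[0.918, -0.397, 0.002], [-0.397, -0.918, -0.0], [0.002, -0.0, -1.0]]
wrist_force: [-4.6, -0.8, 17.5]
grip_width: 0.002
```

apply_moves(motion=[0,0,0,-0.5,0,0,0,0,0,0,-2,0,0,0,0,0,0,-3,0,0,0,0,0,0,-3,0,0,0,0,0,2,-3,0,0,0,0,0,3,0,0,0,0,0,3,0,0,0,0,0,3,0,0,0,0,0,0,0,0,0,0])

```text
schema error: expected a multiple of 7 numbers
```

```bash
python3 st.py;python3 look.py c13; python3 - <<'E'
from station import *;import cv2
cv2.imwrite("pics/s13.png",grab_frame("scene")[:,:,::-1])
E
```

```text
t 11.1167 case xy cm [-4.72  0.3 ] REAL tip z cm 8.03 F [-4.6 -0.8 17.5] grip 0.0024793114477287582
[[0.918, -0.397, 0.002], [-0.397, -0.918, -0.0], [0.002, -0.0, -1.0]] [ 0.918 -0.397]
```

View pics/c13.png

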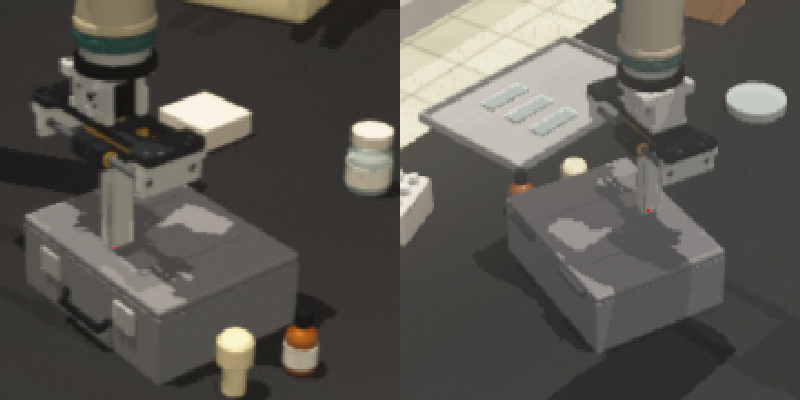

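View pics/s13.png

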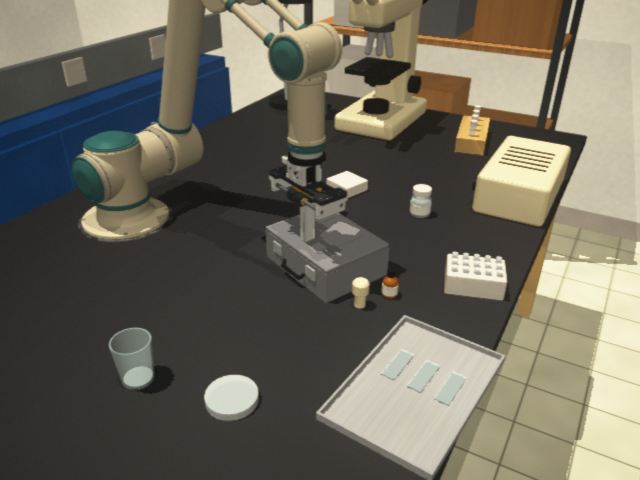

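The cover looks shut, and nothing on the bench has moved. Next I lift away.

apply_moves(motion=[0,0,0,-0.5,0,0,0,0,0,0,-2,0,0,0,0,0,0,-3,0,0,0,0,0,0,-3,0,0,0,0,0,0,-3,0,0,0,0,0,0,-3,0,0,0,0,0,0,0,0,0,0])

```text
time_s: 11.85
eef_pos: [0.5307, 0.0142, 0.2052]
tcp_rot: [[0.918, -0.397, 0.012], [-0.397, -0.918, -0.001], [0.011, -0.004, -1.0]]
wrist_force: [1.0, 0.1, -0.1]
grip_width: 0.009
```

```bash
python3 st.py;python3 look.py c14
```

```text
t 11.85 case xy cm [-4.58 -0.04] REAL tip z cm 22.87 F [ 1.   0.1 -0.1] grip 0.009053173436414715
[[0.918, -0.397, 0.012], [-0.397, -0.918, -0.001], [0.011, -0.004, -1.0]] [ 0.918 -0.397]
```

View pics/c14.png

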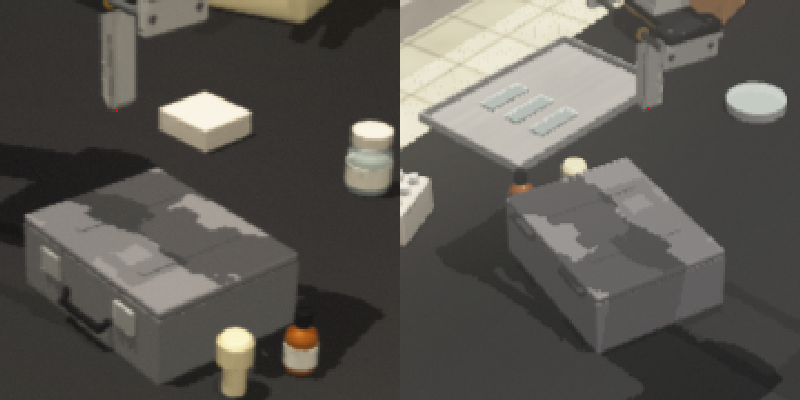

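The cover lies flush on the rim and the gripper is clear of everything, so I'm handing in.

```bash
python3 -c "
from station import bot
print(bot.sign_off())"
```

```text
the job is handed in; nothing more can be done
None
```

The flap is folded flat and the cover is shut over it. I pushed both with closed fingertips and handed the job in at about 12 s. The hand-in reported no verdict.

**Stops reached:** I pressed each part down until the force rose, to about 15 N on the flap and 17.5 N on the cover. The tool height at the two stops differed by 14.5 mm, which is what the given dimensions predict (66 and 80.5 mm).

**Last pictures:** The cover lies flush on the rim and the gripper is about 15 cm above it. The bench items look unmoved in the scene and side views. The objectives are hidden under the flap, so I could not check them after folding.

**Disagreement with the given data:** In the pictures the real fingertips sit about 31 mm higher than the TCP and tip figures say (bot.tcp_to_tips gives 8 mm ahead of the TCP). Because of this my first push at the flap passed over its edge without touching it. I measured the offset from the pictures, confirmed it at the flap's stop, and used it for everything after.

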